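# Set a carved block in the ratchet press

## Robot

A 6-joint arm with a two-finger parallel gripper is mounted at the origin on the work surface. World frame = base frame: x ahead of the robot, y to its left, z up, the work surface at z = 0. Lengths are in m, angles in rad, forces in N, time in s.
With the tool pointing down it reaches from about 0.375 to 0.925 m from the base axis. Payload 5.7 kg.
Tool frame: the origin (TCP) lies on the centre line of the jaws, within the pads' length; the fingertips stand manip.tip_extent ahead of it and the grasp point (between the pads) lies 5 mm behind it (manip.tip_extent is the distance from the TCP to the fingertips, in m); z points along the fingers, y is the line along which they close (so a half turn about z gives the same grasp; the last joint's range is limited). The gripper opens to 85 mm and grips with 20 to 120 N. Pads are 22 mm wide; open, the fingers measure 114 mm over their backs; the gripper's body (76 mm by 85 mm) begins 54 mm behind the grasp point. The pads swing forward as they close: fully open they stand 13 mm farther back than shut.
Start: joints at [-1.399, 0.359, 1.51, -0, 1.272, -0.115], TCP at [0.17, -0.575, 0.245] pointing down, gripper open.
Joint ranges: [-2.97, 2.97], [-1.01, 2.36], [0.21, 2.38], [-0.96, 4.11], [0.2, 2.71], [-2.98, 2.98]. Speed limits (rad/s): [2.39, 2.39, 3.14, 3.14, 3.14, 3.14].

## Interface

Orientations are given as a unit quaternion [w, x, y, z].
In Python, from station import manip, fingers, camera, camera_model, ticket gives the robot as it stands. The module is installed in compiled form; this text tells all that it offers. Calls block until the motion is done:
- manip.move_ptp(position, orientation): joint-space move of the TCP to a pose.
- manip.servo_line(position, frame=None, rate=0.15, threshold=None): straight line of the TCP; frame=None keeps the orientation; rate is the mean speed in m/s. With threshold (N) it stops when the force on the tool has changed by that much, and returns True; else False.
- manip.movej(angles): joint-space move.
- fingers.open_jaws() and fingers.close(strength=None): open the fingers fully, or close them until they stop; strength is the grip in N (None keeps the last).
- manip.pause(seconds).
- manip.inverse_kinematics(position, orientation): joint angles nearest the present ones, or None.
- manip.get_obs(): the state.
- camera(name): name is "scene" or "top" or "wrist"; returns the picture (400x640x3 uint8, blue, green, red); there is no depth.
- camera_model(name): a dict with "fov_y" (degrees; the focal length in pixels is half the picture's height over the tangent of half this angle, whatever the lens; pixels are square), "cx", "cy" (the principal point, pixels), "world_to_cam" (4x4, takes a point from world to camera coordinates). Camera axes: x right, y down, z forward; pixel columns grow to the right and rows downward; lengths in m; the calibration is good to about 2 mm. A picture is of the moment at which its call begins: read the wrist's pose just before it. camera_model takes no time and is no camera call; for the wrist camera it gives the pose at the moment of the call.
A pose or a line that the arm cannot do raises manip.PlanningError and nothing moves.
- ticket.sign_off(): hands the job in; it is judged then, once.
The state is a dict: "t": time; "joint_pos": joint angles; "qvel": joint speeds; "joint_efforts": joint torques, N m; "tool_pos": TCP position; "eef_rot": TCP orientation; "force": force on the tool from outside, world axes, zero at the start; "ft_torque": the same for the moment, N m; "grip_width": opening from 0.0 (shut) to 1.0 (fully open); "gripper_force": force on a finger pad.
Only numpy, scipy, OpenCV 4.12 (cv2) and the standard library are available. Lean on these libraries where they do the work, as an engineer would, in place of code of your own. Each camera call takes 0.05 s, during which the arm holds its last target. There are 200 camera calls.

## Task

Raise the red press plate by its black front bar, click by click, until the pawl holds it by itself well clear above the height of the carved wooden block. Then slide the block along the table in under the raised plate, flat against the aluminium fence at the back and centred on the plate, and finally press the yellow thumb pad to lift the pawl so that the plate comes down and rests on the block; let go of everything. Leave the ink dish, ink pot, mallet and tool cup where they are.

Things in the scene. Friction and masses are not known exactly. Their poses are not given: they have to be found in the camera images.
- press: Green bench press fixed to the table; place and yaw vary. Origin: on the table, centre of the spot where the block belongs, under the plate's middle. +x points back to fence and post, +y to the thumb pad's side, z up. Before the fence is bare table, open at both sides. Green post 30 x 36 mm, 246 mm high, at x = 83 to 113 mm, y = 0; green foot behind the fence.
- press_plate: Red plate, 80 x 80 x 12 mm, with the toothed steel rail behind it (press x = 65 mm); slides vertically, level, over the press's origin. Origin: over the press's origin, z = height above its lowest place (0 to 66 mm); underside 12 mm higher than this origin, ribs on top to 24 mm over the underside. 0.7 kg, takes 8 to 18 N to raise; sinks at about 0.1 m/s when the pawl is out.
- plate_bar (a point): Middle of the black lifting bar: round, 12 mm thick, level, sticking out forward along the press's x from x = -44 to -126 mm, at y = 0 (middle -85 mm), 60 mm above the plate's underside. Height over the table 72 mm at the lowest; the pawl catches the plate with the bar at 72, 84, 96, 108, 120, 132 mm (within 2 mm), top 138. A 10 mm stem joins its rear end to the plate. Hook or pinch it.
- pawl (a joint): Angle of the sprung brass pawl (rad): 0 = engaged; teeth push it out to about 0.2 as they pass; end of travel 0.35. Beyond about 0.2 the rail is free to sink. Springs back when let go.
- thumb_pad (a point): Middle of the top face of the yellow thumb pad (26 x 28 mm) on the pawl's tail, at the press's x = 65 mm, y = 107 mm, 120 mm above the table when engaged. Pushing it down 17 mm or more (2 to 6 N; end of travel 29 mm) swings the pawl out of the teeth. The pawl's pivot runs along the press's x, 85 mm from the pad towards the post.
- carved_block: Pale wooden block, 100 mm (its x) by 150 mm (its y) by 38 mm high, 0.25 to 0.5 kg, black lines on top; lies flat on the table beside the press, on its +y or -y side, turned up to 0.35 rad. Origin: centre of its underside. Too wide to grasp: slide it. Against the fence and centred, its origin is at the press's origin.
- ink_dish: Blue ceramic bowl, 76 mm across and 30 mm high, on the other side of the press from the block. Origin: centre of its underside. Leave alone.
- ink_pot: Glass ink jar, 52 mm across and 62 mm high, standing in front of the press to its left (+y). Origin: centre of its underside. Leave alone.
- mallet: Wooden mallet lying in front of the press to its right (-y): head 85 mm long along its y and 48 mm thick, handle 20 mm thick, reaching 150 mm from the origin to its -x. Origin: on the table under the middle of the head. Leave alone.
- tool_cup: White ceramic cup, 68 mm across and 95 mm high, standing behind the fence. Origin: centre of its underside. Leave alone.
- fence_mid (a point): Top front edge of the aluminium fence at its middle, marked by a red line on top; at x = 50 mm, y = 0, z = 20 mm of the press. The fence is 20 mm high and 520 mm long along the press's y; its front face is what the block's long side goes against.
Things that resemble listed ones, but are neither listed nor needed, are in the scene too. There is more than one size of the carved_block; the one meant has the size given above.

How it is judged:
On the way, in this order (a step that is already met when the one before it is completed fails the run):
1. the plate is held by the pawl alone, untouched, its underside clear above the block's height (bar above 105 mm) (height (world z) of plate_bar above 0.105 m and linear speed of press_plate below 0.01 m/s and contact force between each of the fingers, the arm and press_plate below 0.2 N), for 0.3 s.
2. the block lies under the raised plate, against the fence (within 8 mm), centred within 15 mm and square within 0.12 rad (height (world z) of plate_bar above 0.105 m and x of carved_block in the frame of press above -0.008 m and y of carved_block in the frame of press between -0.015 and 0.015 m and angle between the x axis of carved_block and the x axis of press, either way round below 0.12 rad), for 0.2 s.
At the end, for the whole second after the job is handed in: The plate rests with its weight on the block (bar 94 to 101 mm above the table), the block flat on the table, against the fence within 8 mm, centred under the plate within 15 mm along the fence and square to it within 0.12 rad, at rest, with the pawl let go (height (world z) of plate_bar between 0.094 and 0.101 m and contact force between press_plate and carved_block above 2 N and x of carved_block in the frame of press above -0.008 m and y of carved_block in the frame of press between -0.015 and 0.015 m and angle between the x axis of carved_block and the x axis of press, either way round below 0.12 rad and height (world z) of carved_block below 0.004 m and linear speed of carved_block below 0.01 m/s and value of joint pawl below 0.22 rad); the robot touches nothing.
It fails at once if the ink dish is shifted by more than 20 mm (distance of ink_dish from where it was at the start of the episode above 0.02 m).
It fails at once if the ink pot is shifted by more than 20 mm (distance of ink_pot from where it was at the start of the episode above 0.02 m).
It fails at once if the mallet is shifted by more than 20 mm (distance of mallet from where it was at the start of the episode above 0.02 m).
It fails at once if the tool cup is shifted by more than 20 mm (distance of tool_cup from where it was at the start of the episode above 0.02 m).
It fails at once if the block is lifted off the table (height (world z) of carved_block above 0.03 m).
It also fails if it takes over 72 s, if anything falls off the work surface, if the arm or the gripper's body presses on something with over 40 N, if the wrist force passes 120 N, or if a joint passes its speed limit or range.

## Working session

There is one attempt and no reset: what is moved stays moved. The work goes in short steps, each a Python script; the robot and the scene stay as the last script left them, time stands still between calls to the robot, and variables do not carry over. Pictures are saved under pics/ and viewed, at most 10 in all, crops included, and the job is handed in when it is done.

```bash
mkdir -p pics
python3 - <<'E'
from station import *
import cv2, numpy as np
for n in("scene","top"):
    cv2.imwrite(f"pics/{n}1.png",camera(n)); m=camera_model(n); print(n,m["fov_y"],m["cx"],m["cy"],np.round(m["world_to_cam"],4).tolist(), [k for k in m])
print(manip.get_obs(),manip.tip_extent)
E
```

```text
scene 44.966658828302684 312.25425671675623 202.2562869100128 [[-0.5848, 0.8111, 0.0139, 0.3428], [0.6922, 0.5079, -0.5127, -0.3365], [-0.4229, -0.2902, -0.8585, 1.5927], [0.0, 0.0, 0.0, 1.0]] ['fov_y', 'cx', 'cy', 'world_to_cam']
top 55.59573786643288 318.53651850886575 198.22940669260427 [[0.0036, -1.0, -0.0038, -0.0], [-0.9825, -0.0028, -0.186, 0.5664], [0.186, 0.0044, -0.9825, 0.9029], [0.0, 0.0, 0.0, 1.0]] ['fov_y', 'cx', 'cy', 'world_to_cam']
{'t': 0.1, 'joint_pos': array([-1.39912291e+00,  3.59442048e-01,  1.51131398e+00,  5.38517738e-06,
        1.27251070e+00, -1.15109593e-01]), 'qvel': array([-4.74635137e-04, -2.52228267e-03, -3.11177773e-03,  1.33289218e-03,
       -1.04026919e-03, -8.30593049e-05]), 'joint_efforts': array([ 8.20539099e-04, -5.28654993e+01, -2.79350013e+01, -1.69640361e-04,
        5.07550081e-03, -4.06394491e-06]), 'tool_pos': array([ 0.16960906, -0.57491775,  0.24453612]), 'eef_rot': array([-8.36775919e-04,  9.89736807e-01,  1.42899795e-01, -2.10978819e-05]), 'force': array([ 0.05229012, -0.10157253,  0.13141587]), 'ft_torque': array([-0.00487502, -0.02100017,  0.0141362 ]), 'gripper_force': 0.0, 'grip_width': 0.9992042316319393} 0.014
```

View pics/scene1.png

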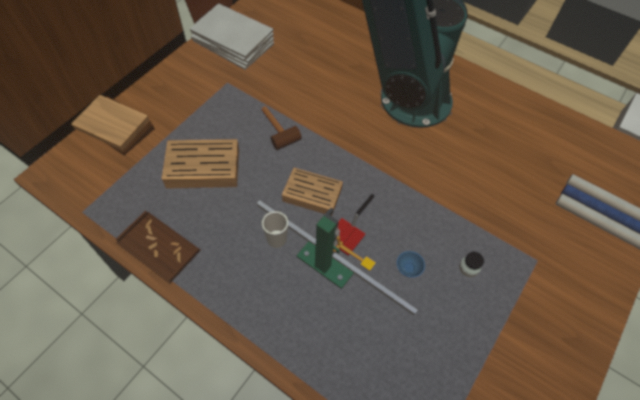

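View pics/top1.png

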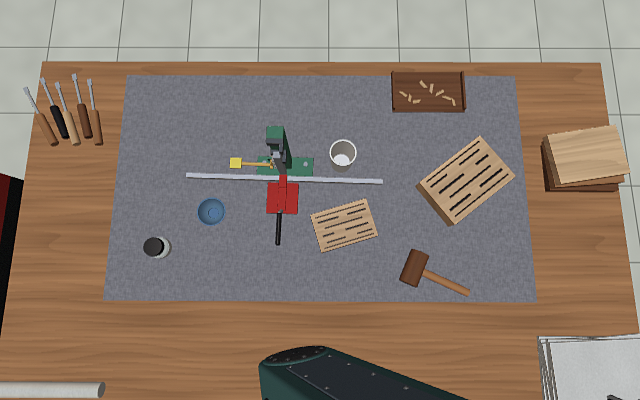

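The top view shows the press at about (283,190), with the fence from (187,175) to (382,181) and the bar tip at (278,243). Candidates for carved_block:
- Small carved block at (344,225), about 58 px or 0.15 m long.
- Large carved block at (465,180), about 0.22 m long.
- Plain boards at (585,155).

The small one matches the given size, so I'll check it in a close crop.

Run:
```python
import cv2
a=cv2.imread("pics/top1.png")[115:265,180:390]
cv2.imwrite("pics/topc.png",cv2.resize(a,None,fx=3.8,fy=3.8,interpolation=cv2.INTER_CUBIC))
```

```text
(no output)
```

View pics/topc.png

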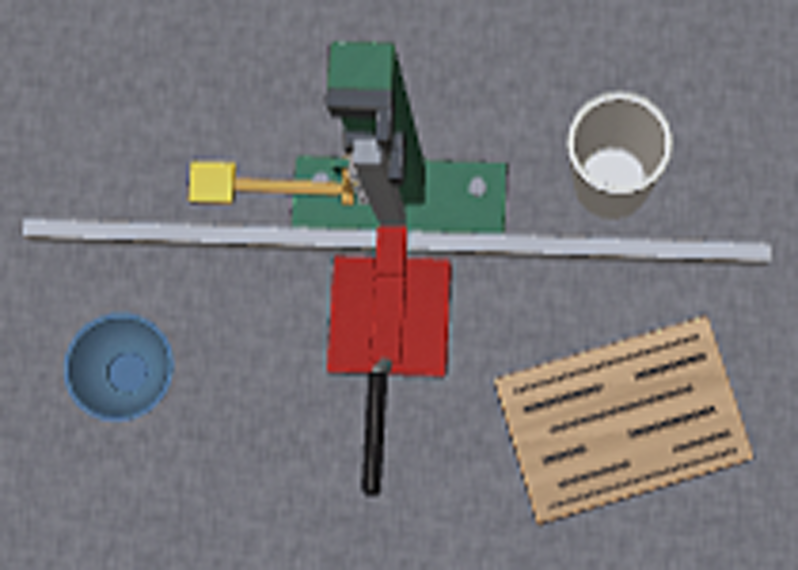

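The crop confirms the block, with top corners at (496,380), (706,318), (752,460) and (538,523). The fence's front edge runs (23,235) to (770,259), the bar (378,375) to (372,490), and the pad centre is (212,182).

```bash
cat > h.py <<'E'
import numpy as np
from station import *
def ray(name,uv,z,m=None):
    m=m or camera_model(name); f=200/np.tan(np.radians(m["fov_y"]/2)); T=np.array(m["world_to_cam"])
    R,t=T[:3,:3],T[:3,3]; o=-R.T@t; d=R.T@np.array([(uv[0]-m["cx"])/f,(uv[1]-m["cy"])/f,1])
    return o+d*(z-o[2])/d[2]
crop=lambda x,y:(180+(x+.5)/3.8-.5,115+(y+.5)/3.8-.5)
E
python3 - <<'E'
from h import *
P=lambda x,y,z:ray("top",crop(x,y),z)[:2]
fl,fr=P(23,235,.02),P(770,259,.02); d=fl-fr; print("fence",fl,fr,np.linalg.norm(d))
ey=d/np.linalg.norm(d); ex=np.array([ey[1],-ey[0]]); mid=(fl+fr)/2; o=mid-.05*ex
print("o",o,"yaw",np.arctan2(ex[1],ex[0]))
loc=lambda p:np.round([(p-o)@ex,(p-o)@ey],4)
for n,a in dict(barrear=(378,375,.072),bartip=(372,490,.072),pad=(212,182,.12),pl=(328,374,.024),pr=(448,376,.024),pbl=(335,258,.024),pbr=(450,261,.024),dish=(119,367,.03)).items(): print(n,P(*a),loc(P(*a)))
B=[P(*a,.038) for a in((496,380),(706,318),(752,460),(538,523))]
for i in range(4): print(B[i],loc(B[i]),np.linalg.norm(B[i]-B[i-1]))
print("blk",loc(sum(B)/4),sum(B)/4)
E
```

```text
fence [0.63012129 0.35304614] [ 0.61442764 -0.16534462] 0.5186282640996445
o [0.57229736 0.09536375] yaw -0.03026453528825185
barrear [0.52488501 0.09826769] [-0.0475  0.0015]
bartip [0.45102657 0.10038939] [-0.1214  0.0014]
pad [0.63982358 0.20006269] [0.0643 0.1067]
pl [0.53257516 0.13749876] [-0.041   0.0409]
pr [0.53145175 0.05597265] [-0.0396 -0.0406]
pbl [0.61338751 0.13504517] [0.0399 0.0409]
pbr [0.61148356 0.05570709] [ 0.0404 -0.0385]
dish [0.5360326  0.27810283] [-0.0418  0.1816]
[0.52678381 0.02299955] [-0.0433 -0.0737] 0.09877290361731492
[ 0.56936973 -0.11812521] [ 0.0035 -0.2135] 0.14741017551736846
[ 0.47391114 -0.14667109] [-0.091  -0.2449] 0.09963538081776661
[ 0.43214921 -0.00529143] [-0.137  -0.1048] 0.14741868038570838
blk [-0.067  -0.1592] [ 0.50055347 -0.06177204]
```

Every check agrees: the fence measures 0.519 m, the pad comes out at (0.064, 0.107), the bar ends fit, and the block measures 147 × 99 mm. First move: pinch the bar and raise the plate.

```bash
cat >> h.py <<'E'
from scipy.spatial.transform import Rotation as Ro
O=np.array([.5723,.0957]); YAW=-.0303
ex=np.array([np.cos(YAW),np.sin(YAW)]); ey=np.array([-ex[1],ex[0]])
def W(x,y,z): return np.array([*(O+x*ex+y*ey),z])   # press -> world
def Q(rot=0,tx=0,ty=0):
    """tool down, x along press x turned by rot about z; then tilted so the body leans tx towards -x, ty towards -y (press)"""
    R=Ro.from_euler('z',YAW)*Ro.from_euler('x',ty)*Ro.from_euler('y',-tx)*Ro.from_euler('z',rot)*Ro.from_euler('x',np.pi)
    q=R.as_quat(); return np.array([q[3],*q[:3]])
def st(s=""):
    o=manip.get_obs(); p=o["tool_pos"]; d=p[:2]-O
    print(s,"t%.1f"%o["t"],"loc",np.round([d@ex,d@ey,p[2]],4),"F",np.round(o["force"],1),"w%.3f"%o["grip_width"],"gf%.1f"%o["gripper_force"])
E
python3 - <<'E'
from h import *
print(Q(), Ro.from_quat(np.roll(Q(tx=.5),-1)).apply([0,0,1]),Ro.from_quat(np.roll(Q(ty=.5),-1)).apply([0,0,1]))
manip.move_ptp(W(-.085,.001,.2),Q()); st()
manip.servo_line(W(-.085,.001,.067)); st("down")
fingers.close(40); st("closed")
print(manip.servo_line(W(-.085,.001,.067+.062),rate=.06)); st("up")
manip.servo_line(W(-.085,.001,.067+.058),rate=.03); st("eased")
fingers.open_jaws(); manip.pause(.5); st("open")
import cv2
a=camera("top")[115:265,180:390]
cv2.imwrite("pics/c2.png",cv2.resize(a,None,fx=3.8,fy=3.8,interpolation=cv2.INTER_CUBIC))
manip.servo_line(W(-.085,.001,.22)); st()
a=camera("scene")[160:300,240:440]
cv2.imwrite("pics/c3.png",cv2.resize(a,None,fx=3.8,fy=3.8,interpolation=cv2.INTER_CUBIC))
E
```

```text
[ 6.12253130e-17  9.99885241e-01 -1.51494205e-02 -9.27634464e-19] [ 0.47920548 -0.01452437 -0.87758256] [ 0.01452437  0.47920548 -0.87758256]
 t2.7 loc [-0.0846  0.0004  0.2001] F [ 0.1 -0.3 -0.2] w1.002 gf0.0
down t3.8 loc [-0.0843  0.001   0.0676] F [ 0.6 -0.  -0.1] w1.003 gf0.0
closed t4.5 loc [-0.0849  0.0007  0.0671] F [-0.4 -2.9  2.9] w0.130 gf38.9
False
up t5.6 loc [-0.0866  0.0007  0.126 ] F [  8.1  -1.7 -35.8] w0.121 gf39.6
eased t5.9 loc [-0.0865  0.0008  0.1246] F [-2.5 -4.4 -7.4] w0.122 gf42.2
open t7.1 loc [-0.085  0.001  0.125] F [ 0.7 -0.4  0.3] w0.999 gf0.0
 t8.0 loc [-0.0856  0.001   0.2194] F [-0.2 -0.1 -0.5] w0.997 gf0.0
```

View pics/c3.png

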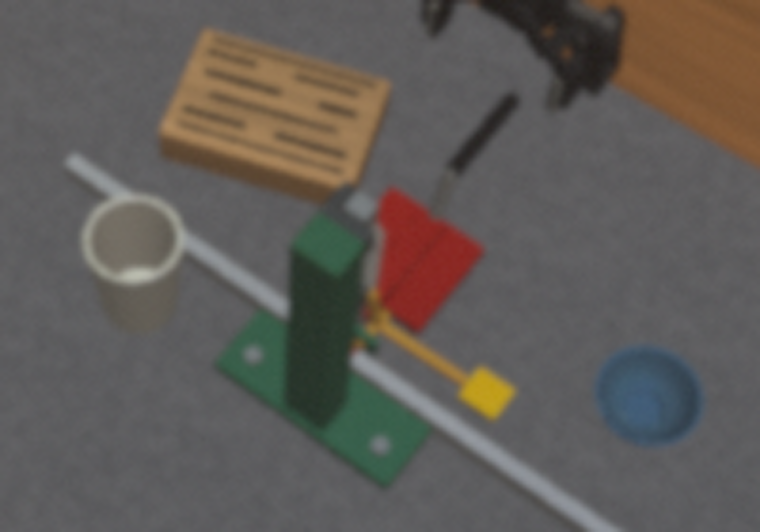

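The plate is up. The bar tip is at crop (513,98), its rear end at (458,170), and the block hasn't moved. Next I'll check the bar height from those pixels and then square the block against the fence with the open jaws.

Run:
```python
from h import *
c=lambda x,y:(240+(x+.5)/3.8-.5,160+(y+.5)/3.8-.5)
for z in (.108,.12,.132,.138):
    print(z,[np.round([(p-O)@ex,(p-O)@ey],3) for p in (ray("scene",c(*a),z)[:2] for a in((513,98),(458,170)))])
q=Q()
manip.move_ptp(W(-.19,-.165,.12),q); st()
print(manip.servo_line(W(-.19,-.165,.02),threshold=8)); st("low")
print(manip.servo_line(W(-.085,-.165,.02),rate=.06,threshold=25)); st("push1")
print(manip.servo_line(W(-.052,-.165,.02),rate=.03,threshold=10)); st("push2")
import cv2
a=camera("top")[115:265,180:390]
cv2.imwrite("pics/c4.png",cv2.resize(a,None,fx=3.8,fy=3.8,interpolation=cv2.INTER_CUBIC))
```

```text
0.108 [array([-0.139, -0.007]), array([-0.067, -0.004])]
0.12 [array([-0.132, -0.004]), array([-0.06 , -0.001])]
0.132 [array([-0.124, -0.001]), array([-0.054,  0.002])]
0.138 [array([-0.121,  0.001]), array([-0.05 ,  0.004])]
 t8.9 loc [-0.1888 -0.1651  0.1203] F [0.3 0.2 0.5] w1.002 gf0.0
False
low t9.7 loc [-0.1891 -0.1648  0.0204] F [ 0.5 -0.3 -0.6] w1.003 gf0.0
False
push1 t11.6 loc [-0.0855 -0.165   0.02  ] F [-3.7  0.2  0.4] w1.007 gf1.6
True
push2 t12.4 loc [-0.0633 -0.1648  0.0195] F [-0.6 -0.2  0.1] w1.001 gf0.0
```

View pics/c4.png

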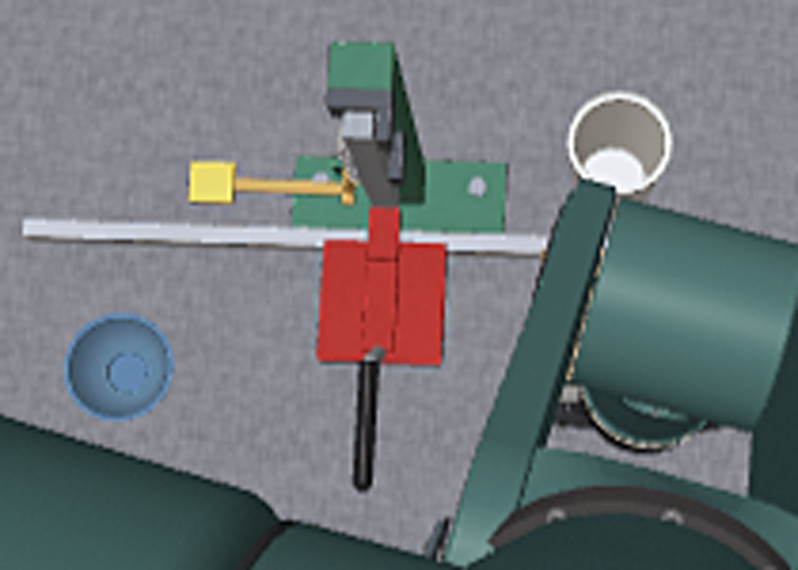

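The block is at the fence: the fingers stopped at x = −63 mm, which is −50 minus the 11 mm half pad and about 2 mm. The bar is held at about 130 mm. Next I'll close the jaws, go around to the −y end and slide the block along the fence with the tool tilted.

Run:
```python
from h import *
import cv2
manip.servo_line(W(-.10,-.165,.02)); manip.servo_line(W(-.10,-.165,.14),rate=.3)
fingers.close(30)
q=Q(ty=.4)
manip.move_ptp(W(-.03,-.30,.15),q); st()
print(manip.servo_line(W(-.005,-.30,.028),threshold=8)); st("low")
print(manip.servo_line(W(-.004,-.22,.028),rate=.07,threshold=15)); st("p")
print(manip.servo_line(W(0,-.108,.028),rate=.05,threshold=20)); st("pushed")
manip.servo_line(W(-.004,-.16,.028)); manip.servo_line(W(-.004,-.30,.2),rate=.3)
a=camera("top")[115:265,180:390]
cv2.imwrite("pics/c5.png",cv2.resize(a,None,fx=3.8,fy=3.8,interpolation=cv2.INTER_CUBIC))
```

```text
t14.8 loc [-0.0304 -0.3011  0.1495] F [ 0.2  0.8 -0.2] w0.001 gf0.0
False
low t15.8 loc [-0.0046 -0.3     0.0288] F [ 0.3  0.  -0.2] w-0.002 gf0.0
False
p t17.1 loc [-0.0043 -0.2196  0.028 ] F [-1.9 -2.9  0.8] w0.004 gf1.6
False
pushed t19.4 loc [-0.0014 -0.1082  0.0276] F [-5.4 -6.6  2.6] w-0.002 gf3.2
```

View pics/c5.png

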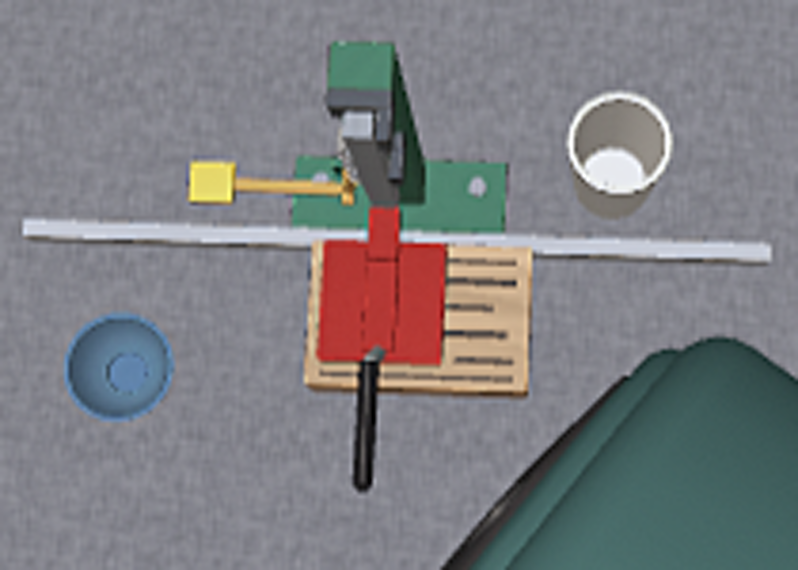

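The block is under the plate and looks square. Its top corners are at (306,384), (527,389) and (532,251).

Run:
```python
from h import *
for a in((306,384),(527,389),(532,251)):
    p=ray("top",crop(*a),.038)[:2]-O; print(np.round([p@ex,p@ey],4))
```

```text
[-0.0502  0.0528]
[-0.0487 -0.095 ]
[ 0.046  -0.0951]
```

The block is about 20 mm short along y, and its x and angle are good. I'll push those 20 mm and check again.

Run:
```python
from h import *
import cv2
manip.servo_line(W(-.004,-.16,.028),rate=.25)
print(manip.servo_line(W(-.001,-.0878,.028),rate=.05,threshold=20)); st("pushed")
manip.servo_line(W(-.004,-.15,.028)); manip.servo_line(W(-.05,-.25,.2),rate=.3)
manip.move_ptp(W(-.12,-.22,.3),Q()); st()
a=camera("top")[115:265,180:390]
cv2.imwrite("pics/c6.png",cv2.resize(a,None,fx=3.8,fy=3.8,interpolation=cv2.INTER_CUBIC))
```

```text
False
pushed t23.5 loc [-0.0018 -0.0883  0.0279] F [-3.6 -5.5  3.3] w0.004 gf3.1
 t25.5 loc [-0.1203 -0.2183  0.2992] F [0.3 0.3 0.4] w-0.001 gf0.0
```

View pics/c6.png

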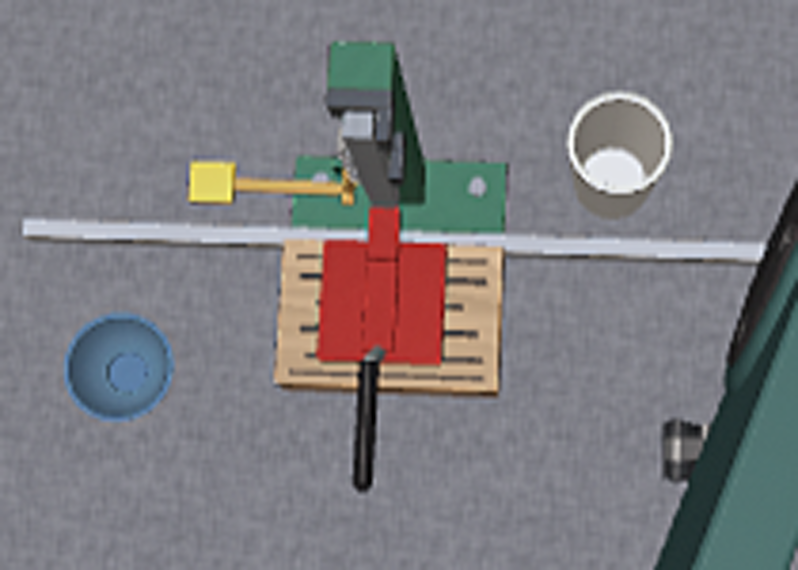

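The block is now centred, with front corners at (277,383) and (497,389), so y ≈ −1 mm. It's square and flat against the fence. Next I'll press the thumb pad.

Run:
```python
from h import *
import cv2
manip.move_ptp(W(-.10,.12,.3),Q())
manip.move_ptp(W(.065,.107,.22),Q()); st()
manip.servo_line(W(.065,.108,.145),rate=.15); st("above")
print(manip.servo_line(W(.065,.108,.110),rate=.05,threshold=25)); st("pressed")
manip.pause(1.0); st()
manip.servo_line(W(.065,.107,.24),rate=.2)
manip.move_ptp(W(-.10,.22,.3),Q()); st()
a=camera("top")[115:265,180:390]; b=camera("scene")[160:300,240:440]
r=lambda i:cv2.resize(i,(760,540),interpolation=cv2.INTER_CUBIC)
cv2.imwrite("pics/c7.png",r(a)); cv2.imwrite("pics/c8.png",r(b))
```

```text
t27.6 loc [0.0642 0.1064 0.2202] F [-0.7  0.4  1.6] w-0.002 gf0.0
above t28.2 loc [0.0652 0.1085 0.1463] F [0.3 0.2 0. ] w0.001 gf0.0
False
pressed t29.1 loc [0.0648 0.1078 0.11  ] F [0.3 0.2 3.4] w-0.002 gf1.2
 t30.1 loc [0.0649 0.108  0.11  ] F [-1.2 -1.4  2.8] w0.000 gf1.2
 t31.7 loc [-0.0993  0.2195  0.2993] F [-0.7 -1.  -0.6] w-0.001 gf0.0
```

View pics/c8.png

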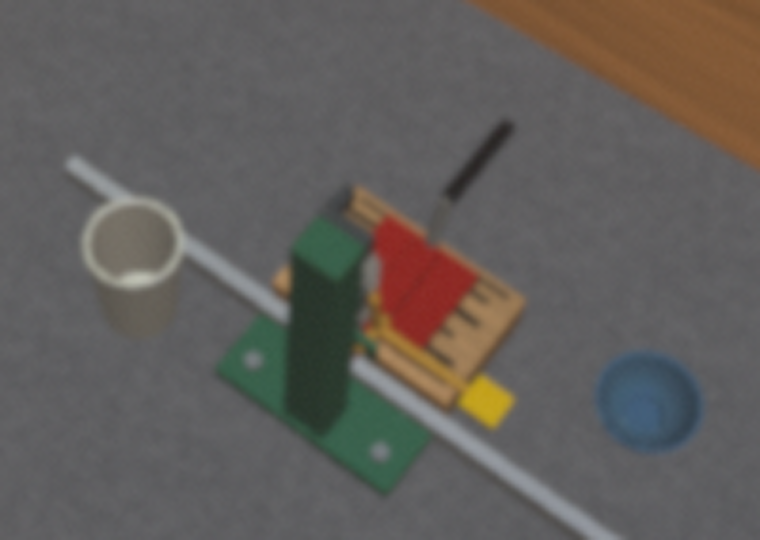

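View pics/c7.png

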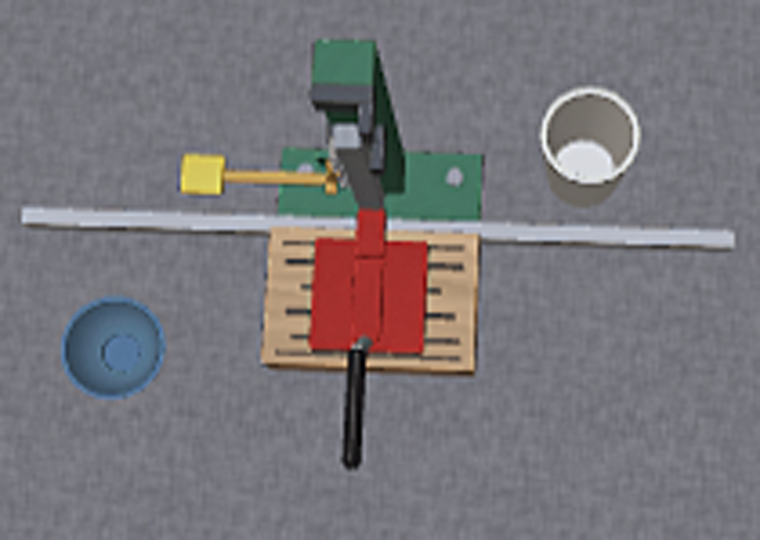

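The plate is down on the block and the pad has sprung back. I'll measure the bar height from its tip at scene (510,124) and top (352,466), and hand in if it agrees.

Run:
```python
from h import *
s=(240+510.5/3.8-.5,160+124.5/3.857-.5); u=(180+352.5*210/760-.5,115+463.5*150/540-.5)
best=None
for z in (.090,.094,.098,.102,.108,.120):
    v=[np.round([(p-O)@ex,(p-O)@ey],4) for p in (ray("scene",s,z)[:2],ray("top",u,z)[:2])]
    d=np.linalg.norm(v[0]-v[1]); print(z,v,round(d,4))
    if best is None or d<best[0]: best=(d,z)
print(best)
if best[1]<.105: ticket.sign_off(); print("signed"); st()
```

```text
0.09 [array([-0.1319, -0.002 ]), array([-0.1218,  0.0005])] 0.0104
0.094 [array([-0.1295, -0.001 ]), array([-0.1221,  0.    ])] 0.0075
0.098 [array([-0.1271,  0.    ]), array([-0.1223, -0.0004])] 0.0048
0.102 [array([-0.1247,  0.0011]), array([-0.1226, -0.0009])] 0.0029
0.108 [array([-0.1211,  0.0026]), array([-0.123 , -0.0016])] 0.0046
0.12 [array([-0.114 ,  0.0056]), array([-0.1238, -0.003 ])] 0.013
(np.float64(0.0029000000000000033), 0.102)
the job is handed in; nothing more can be done
signed
the job is handed in; nothing more can be done
```

I handed the job in with the block centred and flat against the fence, the plate resting on it and the pawl released. The bar measured 98–102 mm from the pictures against the required 94–101 mm, so that height isn't firmly confirmed, and no verdict was shown.

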